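Load a sauce gun and keep its trigger drawn

ROBOT

A 6-joint arm with a two-finger parallel gripper is mounted at the origin on the work surface. World frame = base frame: x ahead of the robot, y to its left, z up, the work surface at z = 0. Lengths are in m, angles in rad, forces in N, time in s.
With the tool pointing down it reaches from about 0.35 to 0.85 m from the base axis. Payload 8.1 kg.
Tool frame: the origin (TCP) lies at the very end of the fingers, on their centre line; the grasp point (between the pads) lies 19 mm behind it; z points along the fingers, y is the line along which they close (so a half turn about z gives the same grasp; the last joint's range is limited). The gripper opens to 93 mm and grips with 3 to 60 N. Pads are 15 mm wide; open, the fingers measure 128 mm over their backs; the gripper's body (75 mm by 188 mm) begins 65 mm behind the grasp point.
Start: joints at [-1.224, 0.13, 1.488, -0, 1.523, -0.085], TCP at [0.251, -0.545, 0.219] pointing down, gripper open.
Joint ranges: [-2.96, 2.96], [-0.89, 2.26], [0.02, 2.5], [-1.34, 4.48], [0, 2.73], [-2.66, 2.66]. Speed limits (rad/s): [2.39, 2.39, 2.79, 3.14, 3.14, 3.14].

INTERFACE

Orientations are given as [roll, pitch, yaw] about the fixed x, y, z axes, in that order (R = Rz(yaw) Ry(pitch) Rx(roll)).
In Python, from rig import manip gives the robot as it stands. Calls block until the motion is done:
- manip.goto(position, orientation): joint-space move of the TCP to a pose.
- manip.movel(position, frame=None, v=0.15, guard=None): straight line of the TCP; frame=None keeps the orientation; v is the mean speed in m/s. With guard (N) it stops when the force on the tool has changed by that much, and returns True; else False.
- manip.set_joints(angles): joint-space move.
- manip.release() and manip.close_gripper(strength=None): open the fingers fully, or close them until they stop; strength is the grip in N (None keeps the last).
- manip.hold(seconds).
- manip.solve_ik(position, orientation): joint angles nearest the present ones, or None.
- manip.camera(name): name is "side" or "top" or "wrist"; returns (picture, depth): 384x512x3 uint8, red, green, blue; 384x512 float32, m along the optical axis (not along the pixel's ray), 0 where there is no reading.
- manip.camera_info(name): a dict with "fx", "fy", "cx", "cy" (pixels), "R" (3x3) and "t" (3): a world point X has camera coordinates R X + t. Camera axes: x right, y down, z forward; pixel columns grow to the right and rows downward; lengths in m; the calibration is good to about 2 mm. A picture is of the moment at which its call begins: read the wrist's pose just before it. camera_info takes no time and is no camera call; for the wrist camera it gives the pose at the moment of the call.
A pose or a line that the arm cannot do raises manip.Unreachable and nothing moves.
- manip.sign_off(): hands the job in; it is judged then, once.
Readings, each from a call of its own:
- manip.current_time_s(): time.
- manip.current_qpos(): joint angles.
- manip.current_qd(): joint speeds.
- manip.current_tau(): joint torques, N m.
- manip.current_position(): TCP position.
- manip.current_eef_rot(): TCP orientation.
- manip.current_wrist_force(): force on the tool from outside, world axes, zero at the start.
- manip.current_ft_torque(): the same for the moment, N m.
- manip.current_opening(): opening from 0.0 (shut) to 1.0 (fully open).
- manip.current_finger_force(): force on a finger pad.
Only numpy, scipy, OpenCV 4.12 (cv2) and the standard library are available. Lean on these libraries where they do the work, as an engineer would, in place of code of your own. Each camera call takes 0.05 s, during which the arm holds its last target. There are 200 camera calls.

TASK

The trigger-pumped sauce gun lies on its side in its counter bracket. Take the sealed sauce cartridge from its wire rest, lay it in the gun's cradle with the nozzle pointing out through the slot of the front plate and let go of it; then pump the trigger towards the handle, without pushing the rod by hand, until the push plate has driven the cartridge fully home against the front plate. Finish while still holding the trigger drawn, so that the cartridge stays firmly clamped but is not crushed, and leave the other things on the counter where they are.

Things in the scene. Friction and masses are not known exactly. Their poses are not given: they have to be found in the camera images.
- gun: aluminium sauce gun like a caulking gun, on its side, fixed in a steel bracket. Origin on the counter under the cradle's middle; x axis along the barrel to the front plate, y level towards the free ends of handle and trigger, z up. Barrel axis at y 0, z 47 mm. Head (two cheeks, top at z 64) at x -151 to -93, y -15 to 53 mm. Trigger and handle are squeezed together along x, reached from above
- cradle_middle (a point): middle of the cradle on the barrel axis: 0, 0, 47 mm in the gun's frame, same axes. The cradle is a shallow trough, open upward, x -92 to 86 mm, its flanks up to z 32 mm; it takes the cartridge between the push plate and the front plate, with 28 to 42 mm to spare
- front_slot (a point): centre of the slotted front plate's inner face, on the barrel axis (86, 0, 47 mm in the gun's frame, same axes). The plate is 4 mm thick, 60 mm wide, top at z 52 mm; its slot for the cartridge's neck is 28 mm wide, 18 mm deep below the axis and open at the top
- grip_middle (a point): centre of the fixed black handle where it is held (-153, 100, 47 mm in the gun's frame, same axes). The handle is 20 mm thick along x (x -163 to -143), 26 mm high (z 34 to 60) and runs along y from 46 to 130 mm, ending in a knob 28 mm thick (y 127 to 139)
- trigger_pad (a point): point on the trigger lever's front (+x) face where a finger pulls it towards the handle (-x of the gun), 47 mm above the counter; it moves with the lever. At rest at x -110, y 100 mm in the gun's frame (53 mm over the outer faces of lever and handle); fully drawn at about x -131 (33 mm over both)
- trigger_lever: aluminium trigger lever: bar 10 mm thick, 22 mm high (z 36 to 58 mm), from its pin (this origin; x -125, y 42 mm in the gun's frame) to y 128 mm. At rest it leans 0.17 rad towards the front plate, fully drawn 0.19 rad towards the handle
- trigger (a joint): trigger angle, rad: 0 at rest, 0.36 fully drawn, where it stops by itself; a spring returns it. An idle stroke takes about 9 N at the pad and ratchets the rod 10 mm on (the first 7 to 12); on the return the rod stays. Once the cartridge is clamped the trigger stops short; the clamping force is then 1.3 to 1.7 x (pull on the pad - 4 N), gone when the trigger is let go
- rod_travel (a joint): how far the push rod stands forward of fully back, m (0 to 0.135); at the start 0 to 0.013. With the plate bearing on a cartridge that is fully home it reads about 0.042
- push_rod: steel push rod with round push plate (39 mm across, 5 mm thick). Origin: centre of the plate's front face, on the barrel axis at x = -86 mm + rod travel in the gun's frame, same axes. The rod, 8 mm square, runs back through the head to a pull hook 232 mm behind the plate (to y -34 mm). Not to be touched
- cartridge: sealed white plastic sauce cartridge, 0.2 to 0.36 kg: cylinder 46 mm across, 130 mm long, with neck (18 mm across, 14 mm long) and tapered nozzle (26 mm) at the front. Lies on its side, x axis along it to the nozzle (may be rolled about it); origin on its skin half-way along. The push plate crushes it above 80 N; below 8 N it is not firmly held
- cartridge_center (a point): centre of the cartridge's cylinder, on its axis; x axis towards the nozzle. 30.5 mm above the counter at the start, 47 mm in the cradle; at x 21 mm in the gun's frame when fully home
- nozzle_tip (a point): tip of the cartridge's nozzle, on its axis, 105 mm ahead of the cylinder's centre
- rest: low fixed wire rest: two steel rails 110 mm long, 32 mm wide over both, top at 11 mm, on two cross wires 74 mm long. The cartridge lies lengthwise on it. Origin on the counter under its middle, x axis along the rails
- squeeze_bottle: bystander: clear upright squeeze bottle, 56 mm across, 170 mm tall, origin under its base
- paper_cup: bystander: paper cup, 76 mm across, 90 mm tall, origin under its base
- prep_bowl: bystander: small steel bowl, 124 mm across, 50 mm tall, origin under its base
- rice_paddle: bystander: flat wooden paddle, 240 mm long, lying beyond the gun, origin under its middle
Things that resemble listed ones, but are neither listed nor needed, are in the scene too. Leave any red look-alike of the cartridge alone.

How it is judged:
By the outcome, as a careful person would: the job done as asked, in the order asked, and still so for the second after the job is handed in, while the arm keeps its last pose, push and grip.
It also fails if it takes over 61 s, if anything falls off the work surface, if the arm or the gripper's body presses on something with over 40 N, if the wrist force passes 120 N, or if a joint passes its speed limit or range.

## Working session

There is one attempt and no reset: what is moved stays moved. The work goes in short steps, each a Python script; the robot and the scene stay as the last script left them, time stands still between calls to the robot, and variables do not carry over. Pictures are saved under pics/ and viewed, at most 10 in all, crops included, and the job is handed in when it is done.

```bash
ls; mkdir -p pics; python3 - <<'E'
from rig import manip
import cv2,numpy as np
for n in ("top","side"):
    p,d=manip.camera(n); np.savez(f"{n}.npz",p=p,d=d)
    cv2.imwrite(f"pics/{n}0.png",cv2.resize(p[:,:,::-1],(800,600)))
    i=manip.camera_info(n);print(n,i)
print(manip.current_time_s(),manip.current_eef_rot())
E
```

```text
pics
top {'fx': 475.91439605913064, 'fy': 475.91439605913064, 'cx': 257.15940010326887, 'cy': 191.70308155648425, 'R': array([[ 0.05868984, -0.99827005, -0.00352193],
       [-0.97392327, -0.05648323, -0.21973416],
       [ 0.21915511,  0.01632625, -0.97555343]]), 't': array([0.01578968, 0.55005066, 1.27673906])}
side {'fx': 384.52654937002353, 'fy': 384.52654937002353, 'cx': 253.6672066343561, 'cy': 189.85729633890455, 'R': array([[-0.92498234, -0.37974945,  0.01407195],
       [-0.29064959,  0.68312932, -0.66996802],
       [ 0.24480703, -0.6237986 , -0.74225658]]), 't': array([0.52469403, 0.1782247 , 1.10299531])}
0.1 [-3.14000617e+00 -1.35489130e-04  4.31782264e-01]
```

View pics/top0.png

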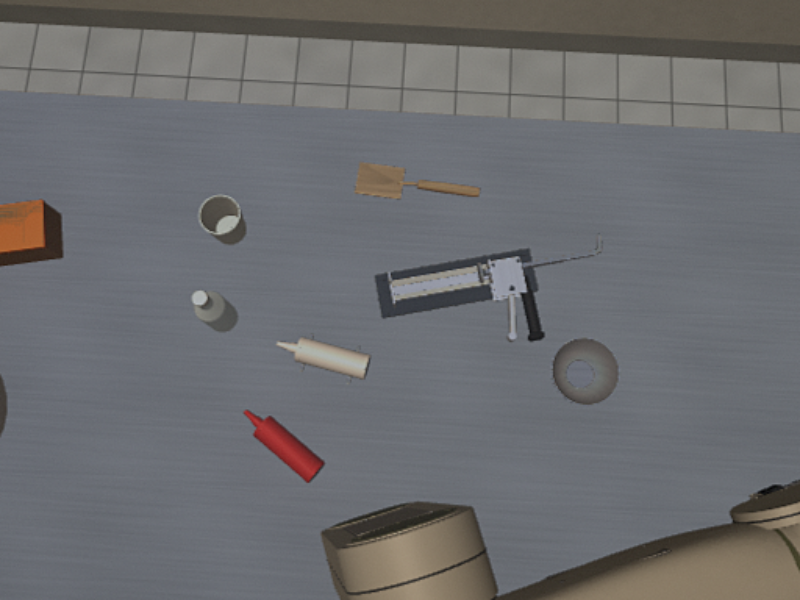

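View pics/side0.png

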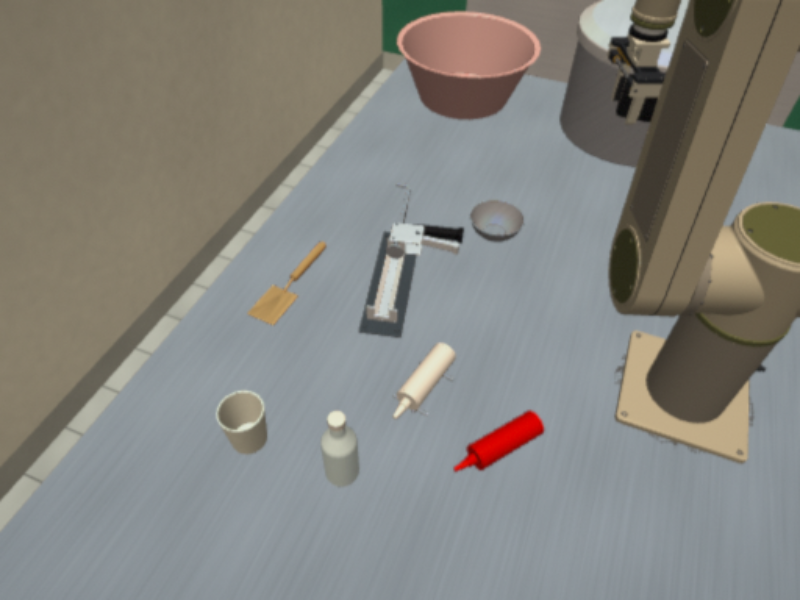

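The top view shows the white cartridge at (333,358), nozzle pointing left with its tip at (277,345). The red look-alike is at (288,448). The squeeze bottle at (208,305) is pale, but upright and clear. The gun's head is at (508,278), its front plate at (390,287) and the black handle at (535,315). I choose the white one on the wire rest; the wrist camera will check it close up.

```bash
cat > h.py <<'E'
import numpy as np,cv2
from rig import manip
def ray(i,uv,z):
    uv=np.atleast_2d(np.asarray(uv,float)); R,t=i["R"],i["t"]
    c=-R.T@t; d=np.c_[(uv[:,0]-i["cx"])/i["fx"],(uv[:,1]-i["cy"])/i["fy"],np.ones(len(uv))]@R
    return c+d*((z-c[2])/d[:,2])[:,None]
def proj(i,X):
    c=np.atleast_2d(X)@i["R"].T+i["t"]; return np.c_[c[:,0]/c[:,2]*i["fx"]+i["cx"],c[:,1]/c[:,2]*i["fy"]+i["cy"]]
def biggest(m,roi=None):
    m=m.astype(np.uint8)
    if roi: k=np.zeros_like(m);k[roi[1]:roi[3],roi[0]:roi[2]]=1;m=m&k
    c=max(cv2.findContours(m,cv2.RETR_EXTERNAL,cv2.CHAIN_APPROX_NONE)[0],key=cv2.contourArea)
    o=np.zeros_like(m);cv2.drawContours(o,[c],-1,1,-1);return o
def pts(m):
    v,u=np.nonzero(m);return np.c_[u,v].astype(float)
def cartridge(i,m,z=.0305):
    "centre of cylinder and unit axis from the silhouette on the axis plane"
    P=ray(i,pts(m),z)[:,:2]; c=P.mean(0); a=np.linalg.svd(P-c,full_matrices=False)[2][0]
    n=np.array([-a[1],a[0]])
    for k in range(2):
        s=(P-c)@a; 
        w=lambda s0:np.ptp(((P-c)@n)[abs(s-s0)<.004])
        if w(s.min()+.012)<w(s.max()-.012): a=-a;n=-n;s=-s
        b=s<s.min()+.12
        # refine axis from the cylinder part: mid-line of extents
        bins=np.linspace(s.min()+.015,s.min()+.115,12);mid=[]
        for q in bins:
            t=((P-c)@n)[abs(s-q)<.004];mid.append((t.min()+t.max())/2)
        f=np.polyfit(bins,mid,1); c=c+n*f[1]; a=a+n*f[0];a/=np.linalg.norm(a);n=np.array([-a[1],a[0]])
    s=(P-c)@a; t=((P-c)@n)[abs(s-s.min()-.06)<.03]
    return c,a,s.min(),s.max(),np.ptp(t)
E
python3 - <<'E'
from h import *
i=manip.camera_info("top");p=np.load("top.npz")["p"]
hsv=cv2.cvtColor(p,cv2.COLOR_RGB2HSV);print(hsv[229,213],hsv[180,325],hsv[205,328],hsv[205,341],hsv[190,246],hsv[185,280])
m=biggest((hsv[...,0]<30)&(hsv[...,1]>25)&(hsv[...,2]>120),(165,205,250,255))
c,a,s0,s1,w=cartridge(i,m);print("cart",c,a,"len",s1-s0,"width",w,"from tip",c+a*(s1-.105),"from rear",c+a*(s0+.065))
dark=hsv[...,2]<75
m=biggest(dark,(235,155,355,225));r=cv2.minAreaRect(pts(m).astype(np.float32));print("dark",r,ray(i,cv2.boxPoints(r),0))
head=np.array([[508,278]])*.64;fp=np.array([[390,287]])*.64
H=ray(i,head,.064)[0];F=ray(i,fp,.05)[0];print("head",H,"front",F,np.linalg.norm(H-F),"hook",ray(i,[[600*.64,243*.64]],.047))
print("handle end",ray(i,[[537*.64,337*.64]],.06),"trig end",ray(i,[[513*.64,338*.64]],.058))
for n,u in (("bowl",(585,371)),("bottle",(208,305)),("cup",(222,218))): print(n,ray(i,np.array(u)*.64,.03))
E
```

```text
[ 75   6 180] [114  25 163] [110  14 161] [75 11 47] [107  35  65] [ 30  14 151]
cart [0.4287135  0.17911517] [0.21405753 0.97682105] len 0.16765026826475132 width 0.012890946276712329 from tip [0.42684029 0.17056706] from rear [0.42734327 0.17286232]
dark ((277.0540771484375, 183.8243408203125), (27.619029998779297, 71.51356506347656), 80.53767395019531) [[ 0.60632051  0.10388261  0.        ]
 [ 0.65457782 -0.10362938  0.        ]
 [ 0.5721364  -0.11981692  0.        ]
 [ 0.524912    0.08510772  0.        ]]
head [ 0.59847786 -0.14135834  0.064     ] front [0.57283564 0.07087315 0.05      ] 0.21423287694276588 hook [[ 0.67955275 -0.31142479  0.047     ]]
handle end [[ 0.49417365 -0.19633269  0.06      ]] trig end [[ 0.49025027 -0.15403999  0.058     ]]
bowl [[ 0.44256248 -0.28888564  0.03      ]]
bottle [[0.52425431 0.40394866 0.03      ]]
cup [[0.69326494 0.39701159 0.03      ]]
```

```bash
python3 - <<'E'
from h import *
t=manip.current_time_s()
for yaw in (1.355,1.355-np.pi): 
    for P in ((.427,.171,.30),(.57,0,.3),(.52,-.18,.1)): print(yaw,P,manip.solve_ik(P,[np.pi,0,yaw]))
for k,(P,yaw) in enumerate((((.427,.171,.33),1.355),)):
    manip.goto(P,[np.pi,0,yaw]); i=manip.camera_info("wrist");p,d=manip.camera("wrist")
    np.savez(f"w{k}.npz",p=p,d=d,**i);cv2.imwrite(f"pics/w{k}.png",p[:,:,::-1])
    print(manip.current_time_s()-t,manip.current_qpos(),manip.current_position(),-i["R"].T@i["t"],i["R"])
E
```

```text
1.355 (0.427, 0.171, 0.3) [ 2.69366694e-01 -2.73499232e-01  1.72629966e+00 -4.44089210e-16
  1.68879222e+00  4.85163021e-01]
1.355 (0.57, 0, 0.3) [-8.99457929e-02  2.96993100e-02  1.44744764e+00 -4.44089210e-16
  1.66444570e+00  1.25850534e-01]
1.355 (0.52, -0.18, 0.1) [-0.42642386  0.08554072  1.75799635  0.          1.29805558 -0.21062754]
-1.7865926535897931 (0.427, 0.171, 0.3) [ 0.26936669 -0.27349923  1.72629966  0.          1.68879222 -2.65642963]
-1.7865926535897931 (0.57, 0, 0.3) None
-1.7865926535897931 (0.52, -0.18, 0.1) None
2.6833 [ 2.68090396e-01 -2.70246879e-01  1.67008149e+00 -1.69964702e-04
  1.74211649e+00  4.85075456e-01] [0.42726331 0.1704018  0.32979459] [0.44432094 0.25216173 0.4963095 ] [[ 0.97643224 -0.21581825 -0.00160243]
 [-0.20554477 -0.93216448  0.29802808]
 [-0.06581363 -0.29067485 -0.95455576]]
```

View pics/w0.png

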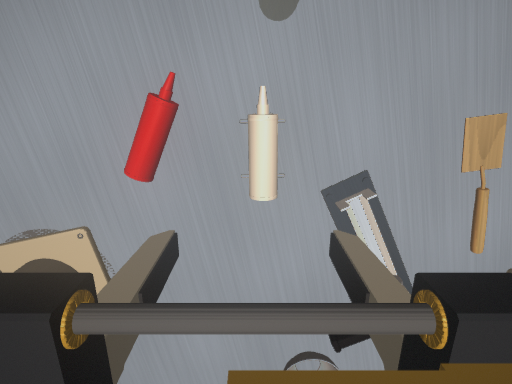

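The close view shows the white cartridge on the wire rest, nozzle tip at (263,86), rear at (263,200), and the red one apart at (150,140), so the choice holds. Next I measure it and look at the gun.

```bash
cat >> h.py <<'E'
def cartmask(p,roi):
    hsv=cv2.cvtColor(p,cv2.COLOR_RGB2HSV).astype(int); q=p.astype(int)
    m=((q[...,0]-q[...,2]>8)&(hsv[...,2]>110)).astype(np.uint8)
    m=cv2.morphologyEx(m,cv2.MORPH_CLOSE,np.ones((5,5)))
    return biggest(m,roi)
E
python3 - <<'E'
from h import *
D=np.load("w0.npz");i={k:D[k] for k in D if k not in("p","d")};p=D["p"]
m=cartmask(p,(225,70,310,215));c,a,s0,s1,w=cartridge(i,m)
print("cart",c,a,np.arctan2(a[1],a[0]),"len",s1-s0,"width",w,"tip->",c+a*(s1-.105),"rear->",c+a*(s0+.065))
C=-i["R"].T@i["t"];print("depth top z",[ (ray(i,[[u,v]],0)[0]*0)[0] or (C+(ray(i,[[u,v]],0)[0]-C)*(D["d"][v,u]/((i["R"]@ray(i,[[u,v]],0)[0]+i["t"])[2])))[2] for u,v in((263,130),(263,180))])
manip.goto((.595,-.165,.33),[np.pi,0,1.80]); i=manip.camera_info("wrist");p,d=manip.camera("wrist")
np.savez("w1.npz",p=p,d=d,**i);cv2.imwrite("pics/w1.png",cv2.resize(p,None,fx=1.5,fy=1.5)[:,:,::-1]);print(manip.current_time_s())
E
```

```text
cart [0.44090003 0.17558604] [0.21773492 0.97600794] 1.3513032159262846 len 0.17603458021622814 width 0.057645415321144006 tip-> [0.43904093 0.16725254] rear-> [0.43772699 0.16136275]
depth top z [np.float64(0.053717587736064665), np.float64(0.05256770931722382)]
4.2333
```

View pics/w1.png

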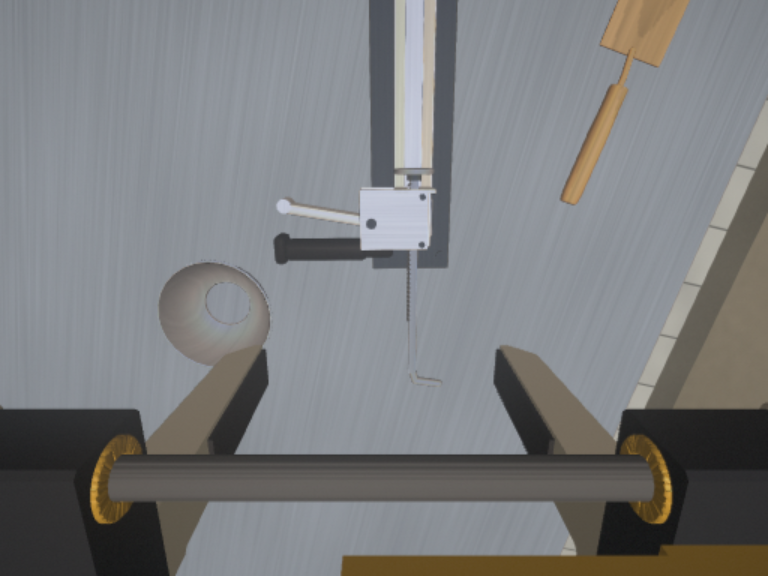

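The head's top face spans (361,188)–(431,250), the handle knob is at (281,249), the trigger tip at (284,206), and the push plate at (414,171), all in 1.5x pixels. Next I fit these against the known sizes and look again at the cartridge mask.

```bash
python3 - <<'E'
from h import *
L=lambda f:(lambda D:({k:D[k] for k in D if k not in("p","d")},D["p"],D["d"]))(np.load(f))
i,p,d=L("w0.npz")
q=p.astype(int)
for v in (130,150,185): print(v,[tuple(q[v,u]) for u in (240,244,246,248,250,262,274,276,278,280,284,288)])
m=cartmask(p,(225,70,310,215));print([(v,np.nonzero(m[v])[0].min(),np.nonzero(m[v])[0].max()) for v in range(86,204,8) if m[v].any()],i["fx"])
for v in(130,150,185):print(ray(i,[[248,v],[277,v]],.0305))
i1,p1,d1=L("w1.npz")
cor=np.array([[361,188],[431,188],[430,250],[361,250]])/1.5
W=ray(i1,cor,.064);print(W,np.linalg.norm(np.diff(W,axis=0),axis=1))
g=np.array([[-93,53],[-93,-15],[-151,-15],[-151,53]])/1e3
def fit(g,W):
    gc,wc=g.mean(0),W.mean(0);A=(g-gc).T@(W-wc);th=np.arctan2(A[0,1]-A[1,0],A[0,0]+A[1,1])
    R=np.array([[np.cos(th),-np.sin(th)],[np.sin(th),np.cos(th)]]);return th,wc-R@gc,R
th,o,R=fit(g,W[:,:2]);print("th,o",th,o)
G=lambda X:(X[:,:2]-o)@R
print("resid",G(W)*1e3)
print("handle axis pts",G(ray(i1,np.array([[281,249],[330,249]])/1.5,.058))*1e3,"trigger tip",G(ray(i1,np.array([[284,206]])/1.5,.058))*1e3,"hook",G(ray(i1,np.array([[412,378]])/1.5,.047))*1e3)
print("plate top",G(ray(i1,np.array([[414,168]])/1.5,.0665))*1e3)
print("front from w0",G(ray(i,[[352,205],[375,192]],.052))*1e3)
it=manip.camera_info("top");print("front from top",G(ray(it,np.array([[391,275],[394,300]])*.64,.052))*1e3)
def zz(i,d,u,v):
    C=-i["R"].T@i["t"];P=ray(i,[[u,v]],0)[0];return (C+(P-C)*d[v,u]/((i["R"]@P+i["t"])[2]))
print("z head",zz(i1,d1,270,150),"handle",zz(i1,d1,215,166),"counter",zz(i1,d1,100,100),zz(i,d,200,100))
E
```

```text
130 [(np.int64(143), np.int64(147), np.int64(153)), (np.int64(147), np.int64(153), np.int64(158)), (np.int64(146), np.int64(150), np.int64(156)), (np.int64(138), np.int64(128), np.int64(118)), (np.int64(177), np.int64(161), np.int64(144)), (np.int64(218), np.int64(221), np.int64(202)), (np.int64(202), np.int64(184), np.int64(163)), (np.int64(174), np.int64(158), np.int64(141)), (np.int64(143), np.int64(147), np.int64(151)), (np.int64(141), np.int64(145), np.int64(150)), (np.int64(141), np.int64(146), np.int64(151)), (np.int64(141), np.int64(146), np.int64(151))]
150 [(np.int64(145), np.int64(150), np.int64(155)), (np.int64(144), np.int64(149), np.int64(153)), (np.int64(146), np.int64(150), np.int64(156)), (np.int64(134), np.int64(131), np.int64(129)), (np.int64(173), np.int64(158), np.int64(141)), (np.int64(218), np.int64(222), np.int64(203)), (np.int64(198), np.int64(180), np.int64(158)), (np.int64(167), np.int64(153), np.int64(136)), (np.int64(148), np.int64(150), np.int64(157)), (np.int64(140), np.int64(145), np.int64(150)), (np.int64(142), np.int64(146), np.int64(151)), (np.int64
[... 1603 characters left out ...]
9586404578 [ 0.594018   -0.01679831]
resid [[ -92.23897337   52.01027733]
 [ -92.29892869  -13.9416694 ]
 [-151.75958984  -14.89670698]
 [-151.7025081    52.82809904]]
handle axis pts [[-151.89628771  132.65113941]
 [-151.93742062   83.91317794]] trigger tip [[-109.62066027  126.93087356]] hook [[-300.80511758   -1.3471956 ]]
plate top [[-74.02480038   2.64135541]]
front from w0 [[ 88.60973424  13.13754978]
 [ 93.36445207 -26.36068263]]
front from top [[ 84.675307   -20.77728379]
 [ 87.1386538   26.27178207]]
z head [ 0.61322272 -0.14288449  0.0641862 ] handle [ 0.53982258 -0.18509067  0.05996724] counter [ 0.33772846 -0.1359483   0.00060355] [ 3.61054213e-01  2.72079294e-01 -2.50442426e-04]
```

The gun pose fits well (head within 1 mm, handle within 1 mm): origin (0.594, -0.017), yaw 1.801. The cartridge centre is (0.439, 0.1675) with yaw 1.352. Next I grasp it, lift it and check it in the hand.

```bash
cat >> h.py <<'E'
TH=1.8007; O=np.array([.594,-.0168]); RG=np.array([[np.cos(TH),-np.sin(TH)],[np.sin(TH),np.cos(TH)]])
def gw(x,y,z): return np.r_[O+RG@[x,y],z]
def snap(k,n="wrist"):
    i=manip.camera_info(n);p,d=manip.camera(n);np.savez(k+".npz",p=p,d=d,**i);cv2.imwrite(f"pics/{k}.png",p[:,:,::-1]);return i,p,d
E
python3 - <<'E'
from h import *
r=[np.pi,0,1.352]
manip.goto((.439,.1675,.11),r); print(manip.movel((.439,.1675,.0195),v=.12,guard=12))
print(manip.current_position(),manip.current_wrist_force())
manip.close_gripper(30);print("open",manip.current_opening()*93,manip.current_finger_force(),manip.current_time_s())
manip.movel((.439,.1675,.16),v=.15);print("open",manip.current_opening()*93,manip.current_wrist_force(),manip.current_position(),manip.current_time_s())
snap("w2")
E
```

```text
False
[0.43969744 0.16759439 0.02021866] [-0.61214039 -0.33257896  0.95613146]
open 45.405820632111684 29.950767159461975 7.5333
open 45.415534194119054 [-0.62862266 -0.51588575 -2.67522564] [0.43807493 0.16728754 0.15860767] 8.6167
```

View pics/w2.png

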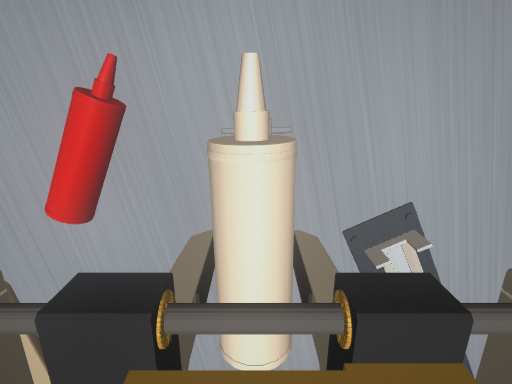

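The cartridge is held squarely between the fingers, with the nozzle tip at (250,53), the neck root at (252,139) and the red one untouched. Next I measure its offset in the hand.

```bash
python3 - <<'E'
from h import *
D=np.load("w2.npz");i={k:D[k] for k in D if k not in("p","d")};p,d=D["p"],D["d"]
C=-i["R"].T@i["t"]
def P3(u,v):
    P=ray(i,[[u,v]],0)[0];return C+(P-C)*d[v,u]/((i["R"]@P+i["t"])[2])
T=np.array(manip.current_position());y=manip.current_eef_rot()[2];print(y)
ax=np.array([np.cos(y),np.sin(y)]);n=np.array([-ax[1],ax[0]])
loc=lambda P:np.round(np.r_[(P[:2]-T[:2])@ax,(P[:2]-T[:2])@n,P[2]-T[2]]*1e3,1)
for z in(.005,.011,.017): print("tip",z,loc(ray(i,[[250,53]],T[2]+z)[0]))
for u,v in((250,58),(250,90),(251,120),(252,134),(252,150),(252,180),(253,215),(252,250),(253,350)): print((u,v),loc(P3(u,v)))
E
```

```text
1.352058082501359
tip 0.005 [106.1   2.8   5. ]
tip 0.011 [105.3   2.8  11. ]
tip 0.017 [104.4   2.7  17. ]
(250, 58) [102.6   2.7  14.9]
(250, 90) [88.5  2.7 17.6]
(251, 120) [74.9  2.3 20.9]
(252, 134) [68.3  1.8 20.1]
(252, 150) [62.6  1.7 32.9]
(252, 180) [48.9  1.7 33.7]
(253, 215) [31.9  1.3 34.1]
(252, 250) [13.4  1.8 34. ]
(253, 350) [-48.5   1.4  33.8]
```

```bash
python3 - <<'E'
from h import *
manip.goto(gw(10,-1,160)*[1,1,.001] if 0 else gw(.010,-.001,.13),[np.pi,0,TH]);manip.movel(gw(.010,-.001,.085))
print(manip.current_position(),gw(.010,-.001,.085),manip.current_eef_rot(),manip.current_time_s());snap("w3")
E
```

```text
[ 0.59209823 -0.00585359  0.08507145] [ 0.59269485 -0.00683523  0.085     ] [-3.14073997e+00 -3.90484990e-04  1.80171992e+00] 10.05
```

View pics/w3.png

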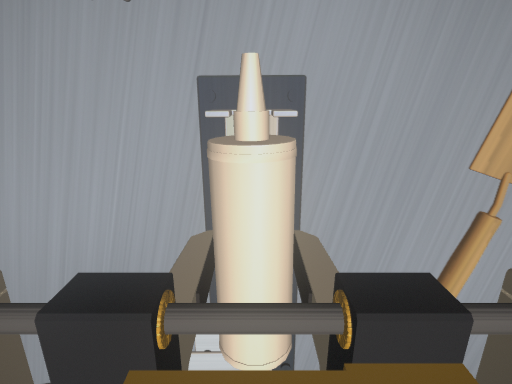

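The nozzle is centred over the slot: the plate's arms span columns 206–297 at row 113, and the neck is at column 251. A quick number check of the plate, then I lower and release.

```bash
python3 - <<'E'
from h import *
D=np.load("w3.npz");i={k:D[k] for k in D if k not in("p","d")}
W=ray(i,[[206,113],[297,113]],.052)[:,:2];g=(W-O)@RG*1e3;print("plate",g)
off=1.6 # camera bias seen on the cartridge in hand, towards +y
yc=g[:,1].mean()-off; xp=g[:,0].mean(); print(xp,yc)
assert abs(xp-88)<5 and abs(yc)<4
x=.010+(xp-88)/1e3*.5; y=yc/1e3
manip.movel(gw(x,y,.05),v=.1); print(manip.movel(gw(x,y,.0355),v=.04,guard=8))
print(manip.current_position(),manip.current_wrist_force(),manip.current_time_s())
manip.release(); manip.movel(gw(x,y,.17),v=.2)
print(manip.current_time_s()); manip.goto(gw(-.04,0,.25),[np.pi,0,TH]);snap("w4");print(manip.current_time_s())
E
```

```text
plate [[ 87.75775115  31.23554001]
 [ 87.78812255 -27.39055125]]
87.77293684807651 0.32249437586709595
True
[ 0.59136372 -0.00746175  0.03616464] [0.77937709 0.20539055 0.81878704] 10.975
12.7167
13.2333
```

View pics/w4.png

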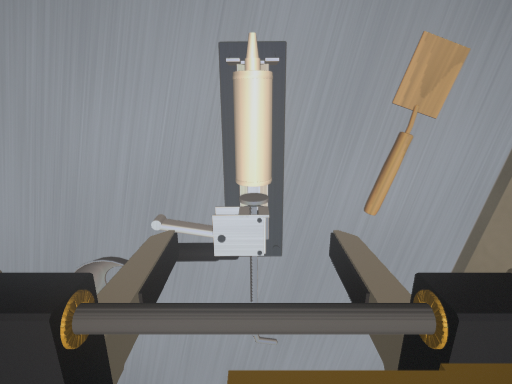

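The cartridge lies in the cradle: nozzle through the slot at (252,60), push plate behind it with a gap at (254,199). Next I set the fingers over handle and trigger and pump.

```bash
python3 - <<'E'
from h import *
r=[np.pi,0,TH-np.pi/2]
manip.goto(gw(-.142,.100,.16),r)
print(manip.movel(gw(-.142,.100,.028),v=.15,guard=10)); manip.movel(gw(-.147,.100,.028),v=.1)
print(manip.current_position(),gw(-.147,.1,.028),manip.current_time_s())
for k in range(2):
    manip.close_gripper(18);f=np.array(manip.current_wrist_force())[:2]@RG
    print("stroke",k,"open mm",manip.current_opening()*93,"pad",manip.current_finger_force(),"wrist gun xy",f,manip.current_time_s())
    manip.release();print("  rel",manip.current_time_s())
i,p,d=snap("w5"); snap("t5","top"); snap("s5","side")
E
```

```text
False
[ 0.53091154 -0.18344769  0.02902082] [ 0.53013007 -0.18272056  0.028     ] 15.725
stroke 0 open mm 32.807642592287166 pad 17.875449378043413 wrist gun xy [-7.68584677  2.14368864] 16.725
  rel 17.8
stroke 1 open mm 32.56736002777019 pad 17.886205231770873 wrist gun xy [-7.8553732   2.31473323] 18.8
  rel 19.875
```

```bash
python3 - <<'E'
from h import *
for k in range(5):
    manip.close_gripper(18);o=manip.current_opening()*93;f=np.array(manip.current_wrist_force())[:2]@RG
    print("stroke",k,"open mm",o,"pad",manip.current_finger_force(),"wrist",f,manip.current_time_s())
    if o>35: break
    manip.release()
manip.close_gripper(28);manip.hold(.3)
print(manip.current_opening()*93,manip.current_finger_force(),np.array(manip.current_wrist_force())[:2]@RG,manip.current_position(),manip.current_time_s())
snap("w6");snap("t6","top");snap("s6","side")
a=cv2.imread("pics/t6.png")[140:240,220:400];b=cv2.imread("pics/s6.png")[100:240,200:330]
a=cv2.resize(a,(720,400),interpolation=3)[:, :420];b=cv2.resize(b,(371,400),interpolation=3);cv2.imwrite("pics/both6.png",np.hstack([a,b]))
E
```

```text
stroke 0 open mm 32.5590030694606 pad 17.895407415926456 wrist [-7.34403776  2.61339737] 21.0333
stroke 1 open mm 42.80238350242078 pad 18.003541231155396 wrist [17.78566388  5.29622393] 22.9833
42.16626392487039 28.045197129249573 [15.46451959  4.85666773] [ 0.52810478 -0.17963767  0.02718156] 23.5
```

View pics/both6.png

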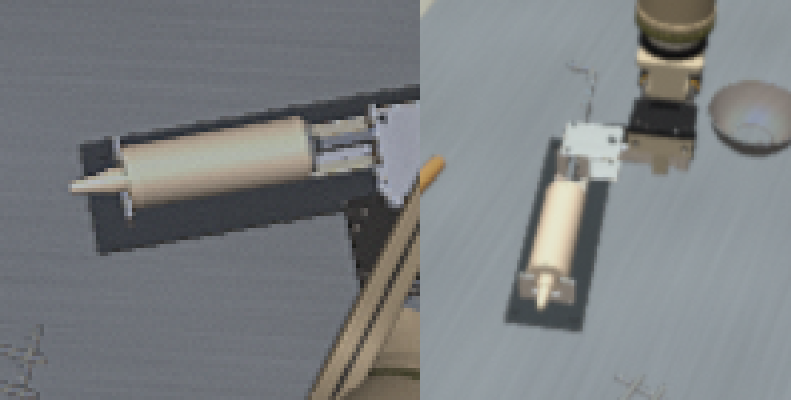

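The cartridge sits against the front plate, nozzle through the slot, with the push plate bearing on its rear. The trigger stopped short (42 mm against 33 mm fully drawn) at a 28 N pull, so the clamping force is about 31–41 N. I hand it in while holding.

```bash
python3 - <<'E'
from h import *
manip.hold(.5);print(manip.current_opening()*93,manip.current_finger_force());print(manip.sign_off())
E
```

```text
42.01355946663055 28.045647740364075
the job is handed in; nothing more can be done
None
```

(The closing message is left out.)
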